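# Try the new roller catch on the bench cupboard

## Task

A sprung roller catch has just been fitted to the little bench cupboard and wants trying with the door loaded. Stand the glue bottle upright in the rack on the inside of the open door, push the door gently, without slamming, until the catch snaps, stop pushing there rather than lean on it, and let go for a second to see that it stays shut by itself. Then pull it open again through the catch and leave it standing well open, 60 degrees or more, with the bottle still upright in its rack and the other things on the bench left alone.

Things in the scene. Friction and masses are not known exactly. Their poses are not given: they have to be found in the camera images.
- cupboard: Small open-fronted wooden cupboard standing on the bench, 150 deep (x) by 260 wide (y) by 190 high, fixed to the bench. Origin: centre of its underside. Its x axis points from the front into the cupboard (the front plane is at x = -75), y to the left as seen from the robot, z up.
- door (a joint): Angle of the cupboard's door, rad: 0 = panel flat on the cupboard's front, growing as the free (right-hand) edge swings out towards the robot, at most 1.6. The door stays where it is left (light friction). Caught shut it rests anywhere from 0 to 0.09: the strike is not adjusted yet, so where cannot be told beforehand, only felt. Closing faster than 2 rad/s is slamming.
- door_hinge (a point): Point on the upright hinge axis, at the door's left edge on the cupboard's front plane, 90 above the bench; in the cupboard's frame at x = -75, y = +126. Its axes turn with the door and equal the cupboard's when the door is at 0 (opening turns them clockwise from above). In these door axes the wooden panel fills x -16 to 0, y -256 to -2, z 4 to 184 above the bench.
- door_handle (a point): Grip point on the handle: a level round steel bar 11 thick, 100 long over its ends, along door y, its axis 45 off the outer face near the free edge and 168 above the bench (door's top edge: 184); stems join its ends to the panel. The point is the bar's middle, in door axes at x = -61, y = -198 from the hinge. Pinch or hook it from above, a finger each side. Axes: the door's.
- rack (a point): Centre of the inner floor of the open-topped wooden rack on the door's inner face: inside 56 (door x) by 62 (door y), walls 4 thick and 26 high above this floor. The floor is 70 above the bench, in door axes at x = +45, y = -125 from the hinge axis. Axes as the door's; the rack turns with it.
- latch (a point): Point on the door's inner face near the free edge where the strike sits (door x 0, y -222, z 45). Closing slowly, the push at the handle is 1 to 3 N (push-off pin) for the last 35 mm, climbs within 4 mm to 8 to 16 N, fades, and 8 mm on turns to a pull: roller over, door drawn or jumping the last 2 to 4 mm onto the stop. Short of that the pin thrusts it open again. Pulling out takes 4 to 9 N.
- stop: Small rubber stop inside the cupboard that the strike comes to rest on, in the cupboard's frame at x = -61, y = -96, z = 78. It is stiff: after the snap the door gives less than 1 mm. The catch itself presses the door on it with about 6 N; leaning on the shut door with more than some 5 N at the handle on top of that is forcing it.
- bottle: Glue bottle, plain white plastic, round, 42 in diameter, straight sides up to 80 high, then a narrow nozzle up to 102; 0.15 kg or so, standing on the bench to the right of the cupboard. Origin: centre of its underside, z along its axis. When it stands in the rack on the shut door its tip clears the cupboard's ceiling by 6.
- tin: Squat closed tin, 60 in diameter and 75 high, standing right of the cupboard. Origin: centre of its underside. Leave it alone.
- screwdriver: Screwdriver lying on the bench to the left of the cupboard. Leave it alone.
- clamp: Small wooden clamp jaw, 110 by 26 by 48 high, lying on the bench left of the cupboard. Origin: centre of its underside. Leave it alone.
There are look-alikes about, which are no part of the job. Leave any green or purple look-alike of the bottle alone.

How it is judged:
On the way, in this order (a step that is already met when the one before it is completed fails the run):
1. the bottle stands upright in the rack of the open door, let go (z of bottle in the frame of rack between -0.006 and 0.006 m and horizontal distance between bottle and rack below 0.016 m and angle between bottle's own z axis and vertical below 0.2 rad and value of joint door above 0.8 rad and contact force between the fingers and bottle below 0.1 N), for 0.2 s.
2. the door is shut and the catch holds it with the robot off it, the bottle still in the rack (z of bottle in the frame of rack between -0.006 and 0.006 m and horizontal distance between bottle and rack below 0.016 m and angle between bottle's own z axis and vertical below 0.2 rad and value of joint door below 0.11 rad and contact force between each of the arm, the fingers and door below 0.3 N), for 0.5 s.
3. the door has been pulled open again, beyond 1 rad (z of bottle in the frame of rack between -0.006 and 0.006 m and horizontal distance between bottle and rack below 0.016 m and angle between bottle's own z axis and vertical below 0.2 rad and value of joint door above 1 rad), for 0.1 s.
At the end, for the whole second after the job is handed in: The door stands open at 1.0 rad (57 degrees) or more and at rest, the bottle stands in the rack: its base within 6 mm of the rack's floor in height and 16 mm of its centre, leaning less than 0.2 rad (all of step 3 and velocity of joint door between -0.1 and 0.1 rad/s and linear speed of bottle below 0.05 m/s); the robot touches nothing.
It fails at once if the door is forced: the robot leans on it so that the stop is pressed with more than 12 N (the knock of the snap itself is not counted) (contact force between stop and door above 12 N and velocity of joint door above -0.05 rad/s and contact force between any of the fingers, the arm and door above 3 N).
It fails at once if the door is slammed: swung shut faster than 2 rad/s (value of joint door above 0.12 rad and velocity of joint door below -2 rad/s).
It fails at once if the tin, screwdriver or clamp is moved by more than 30 mm (distance of any of tin, screwdriver, clamp from where it was at the start of the episode above 0.03 m).
It also fails if it takes over 64 s, if anything falls off the work surface, if the arm or the gripper's body presses on something with over 40 N, if the wrist force passes 120 N, or if a joint passes its speed limit or range.

## Robot

A 6-joint arm with a two-finger parallel gripper is mounted at the origin on the work surface. World frame = base frame: x ahead of the robot, y to its left, z up, the work surface at z = 0. Lengths are in m, angles in rad, forces in N, time in s.
With the tool pointing down it reaches from about 0.25 to 0.8 m from the base axis. Payload 8.5 kg.
Tool frame: the origin (TCP) lies midway between the tips of the shut fingers; the grasp point (between the pads) lies 19 mm behind it; z points along the fingers, y is the line along which they close (so a half turn about z gives the same grasp; the last joint's range is limited). The gripper opens to 85 mm and grips with 20 to 120 N. Pads are 22 mm wide; open, the fingers measure 114 mm over their backs; the gripper's body (76 mm by 85 mm) begins 54 mm behind the grasp point. The pads swing forward as they close: fully open they stand 13 mm farther back than shut.
Start: joints at [-1.281, 0.238, -0.013, 1.319, 0, 1.571], TCP at [0.15, -0.503, 0.231] pointing down, gripper open.
Joint ranges: [-2.66, 2.66], [-1.03, 1.9], [-1.14, 1.46], [-1.82, 2.27], [-1.45, 1.34], [-3.14, 3.14]. Speed limits (rad/s): [2.22, 2.22, 2.79, 3.14, 3.14, 3.14].

## Interface

Orientations are given as a unit quaternion [w, x, y, z].
In Python, from cell import monitor, eyes, robot gives the robot as it stands.
- The arm moves only by the tool pendant, called as name(argument=value, ...), one argument or row to a line, values as JSON. Schema: {"type":"object","properties":{"deltas":{"type":"array","items":{"type":"array","items":{"type":"number"},"minItems":6,"maxItems":6},"minItems":1,"maxItems":12},"jaw":{"type":"number"},"clamp_n":{"type":"number"},"only":{"type":"string"},"quiet":{"type":"boolean"},"lines":{"type":"string"}},"required":["deltas"],"additionalProperties":false}. deltas is a list of rows, 1 to 12 of them, each of 6 numbers: dx, dy, dz in shares of 750 mm (1.0 is 750 mm), then a rotation vector rx, ry, rz in shares of 2 rad (1.0 is 2 rad); each row is the pose to reach, as a shift and turn from the pose commanded when the call began, along the tool's axes at that moment; what a row does not reach only later rows make up. A row lasts 1/10 s, in which the tool goes at most 0.05 m and 0.15 rad, less where a joint would pass 70% of its speed; a pose out of reach is approached as far as the arm can. jaw is the opening from 0.0 (shut) to 1.0 (fully open), set as the call begins (left out keeps the last). The fingers move at their own pace and stop on an object; clamp_n is the grip in N (left out, the last holds). Time passes only in rows, so rows that do not move let the fingers close. The tool returns the time, the measured TCP pose, the force, the opening and the grip force at its end. only (a regular expression) keeps the lines of the reply that match it, lines (a string "A,B") keeps lines A to B, and quiet returns only ok. A shift or turn number past 1, either way, is cut back to 1. Input that does not fit is refused with a message, and nothing moves.
- monitor.observe(): the state, without advancing time (a new reading comes with each control period).
- eyes.capture(name): name is "scene" or "top" or "wrist"; returns a dict with "img" (400x640x3 uint8, red, green, blue), "K" (3x3 intrinsics, pixels), "xyz" and "orientation" of the camera in the world. Camera axes: x right, y up, looking along -z (the intrinsics and any distortion apply to the point x, -y, -z); pixel columns grow to the right and rows downward; lengths in m; the calibration is good to about 2 mm. A picture is of the moment at which its call begins. There is no depth.
- robot.close_job(): hands the job in; it is judged then, once.
The state is a dict: "t": time; "joint_pos": joint angles; "qd": joint speeds; "effort": joint torques, N m; "tool_pos": TCP position; "tool_rot": TCP orientation; "wrist_force": force on the tool from outside, world axes, zero at the start; "moment": the same for the moment, N m; "gripper_width": opening from 0.0 (shut) to 1.0 (fully open); "finger_force": force on a finger pad.
Only numpy, scipy, OpenCV 4.12 (cv2) and the standard library are available. Lean on these libraries where they do the work, as an engineer would, in place of code of your own. Each camera call takes 0.05 s, during which the arm holds its last target. There are 200 camera calls.

## Working session

There is one attempt and no reset: what is moved stays moved. The work goes in short steps, Python scripts to look and compute and a tool call to move; the robot and the scene stay as the last step left them, time stands still between calls to the robot, and variables do not carry over. Pictures are saved under pics/ and viewed, at most 11 in all, crops included, and the job is handed in when it is done.

```bash
ls; mkdir -p pics; python3 - <<'E'
from cell import monitor, eyes, robot
import cv2,pickle
print(monitor.observe())
for n in ("scene","top"):
    c=eyes.capture(n); pickle.dump(c,open(n+'.pkl','wb')); cv2.imwrite(f'pics/{n}1.png',c['img'][:,:,::-1]); print(n,c['K'],c['xyz'],c['orientation'],[k for k in c])
E
```

```text
pics
{'t': 0.0, 'joint_pos': array([-1.28100207e+00,  2.38758568e-01, -1.42865493e-02,  1.31922145e+00,
       -7.88800319e-06,  1.57085178e+00]), 'qd': array([-6.04886165e-04,  7.77299898e-04,  2.50682372e-04, -2.37323786e-05,
       -4.98332627e-04,  1.88296358e-03]), 'effort': array([-2.69741322e-03, -5.38777542e+01,  3.46443343e+01,  1.85020943e-02,
       -5.19410776e-06,  2.71690800e-05]), 'tool_pos': array([ 0.14989247, -0.50268496,  0.23067672]), 'tool_rot': array([-7.26846206e-04,  9.89524500e-01,  1.44363164e-01, -1.10067593e-04]), 'wrist_force': array([ 0.13467518, -0.65645891, -0.12905676]), 'moment': array([-0.01633522, -0.07953329, -0.01754827]), 'finger_force': 0.0, 'gripper_width': 1.0017731692733687}
scene [[388.66900698   0.         321.42493553]
 [  0.         388.66900698 198.87842856]
 [  0.           0.           1.        ]] [1.21186007 0.12217927 1.09210445] [0.62621011 0.19168463 0.22142246 0.72255796] ['img', 'K', 'xyz', 'orientation']
top [[432.93957779   0.         312.63813506]
 [  0.         432.93957779 192.55352746]
 [  0.           0.           1.        ]] [0.46577022 0.01574316 1.21031948] [ 0.71734264  0.02590677 -0.02308445 -0.69585593] ['img', 'K', 'xyz', 'orientation']
```

View pics/scene1.png

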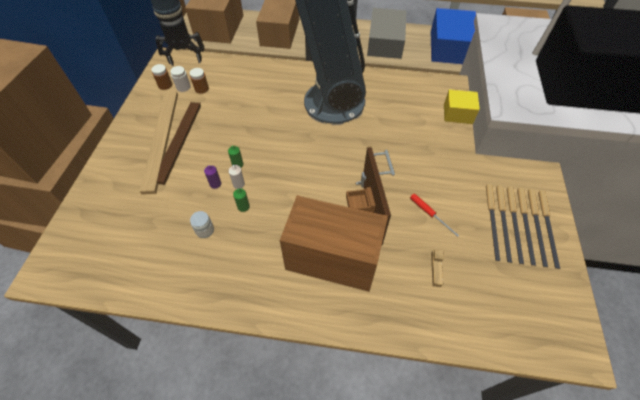

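View pics/top1.png

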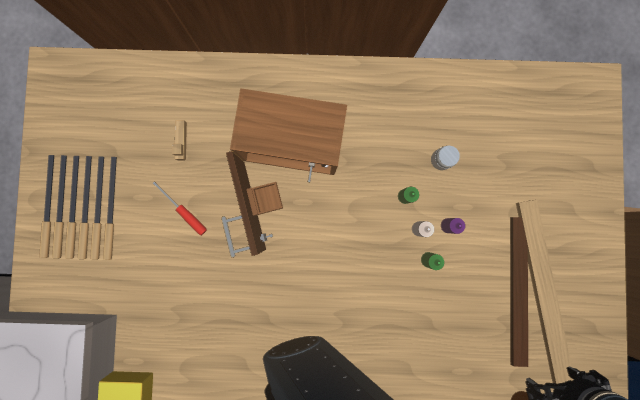

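```bash
python3 - <<'E'
import cv2,pickle,numpy as np
t=cv2.imread('pics/top1.png');s=cv2.imread('pics/scene1.png')
a=cv2.resize(t[80:270,215:355],None,fx=3,fy=3,interpolation=cv2.INTER_CUBIC)
b=cv2.resize(t[175:275,390:480],None,fx=3,fy=3,interpolation=cv2.INTER_CUBIC)
c=cv2.resize(s[140:220,190:280],None,fx=3,fy=3,interpolation=cv2.INTER_CUBIC)
r=np.vstack([b,c]);r=np.vstack([r,np.zeros((570-r.shape[0],270,3),np.uint8)])
cv2.imwrite('pics/crop1.png',np.hstack([a,r]))
E
```

```text
(no output)
```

View pics/crop1.png

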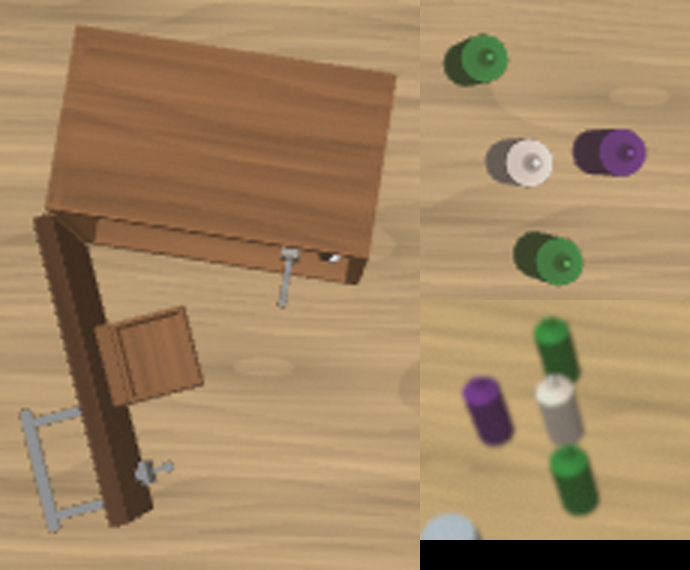

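```bash
cat > h.py <<'E'
import numpy as np,pickle,cv2
from scipy.spatial.transform import Rotation as R
def rot(q): return R.from_quat(np.r_[q[1:],q[0]])
def px2w(c,uv,z):
    d=np.linalg.solve(c['K'],[*uv,1.]); d=rot(c['orientation']).apply([d[0],-d[1],-d[2]])
    return c['xyz']+d*(z-c['xyz'][2])/d[2]
def w2px(c,p):
    v=rot(c['orientation']).inv().apply(np.asarray(p)-c['xyz']); q=c['K']@[v[0],-v[1],-v[2]]; return q[:2]/q[2]
def delta(s,pos,yaw=None,q=None):
    "shift & rotvec in tool axes from state s to pos, tool down with tool-x yaw"
    r=rot(s['tool_rot']); t=R.from_euler('z',yaw)*R.from_euler('x',np.pi)
    return np.round(r.inv().apply(np.asarray(pos)-s['tool_pos']),4),np.round((r.inv()*t).as_rotvec(),4)
E
python3 - <<'E'
from h import *
T=pickle.load(open('top.pkl','rb'));S=pickle.load(open('scene.pkl','rb'))
f=lambda x,y:(x/3+215-.33,y/3+80-.33)
for n,p,z in [('BL',(78,26),.19),('BR',(396,76),.19),('FR',(368,257),.19),('FL',(48,207),.19),('h1',(27,412),.168),('h2',(53,528),.168),('dHo',(38,217),.184),('dFo',(110,525),.184),('dFi',(129,518),.184),('bot',(426.7*3-645,229*3-240),.08)]:
    print(n,px2w(T,f(*p),z).round(4))
# bottle by colour threshold-free: read pixels
print('bot scene shoulder', px2w(S,(190+(555-420)/3,140+(393-300)/3),.08).round(4),'tip',px2w(T,(390+(534-420)/3,175+163/3),.102).round(4))
for n,p in [('green',(485,58)),('purple',(624,152)),('green2',(559,261))]: print(n,px2w(T,(390+(p[0]-420)/3,175+p[1]/3),.08).round(4))
E
```

```text
BL [0.7823 0.2015 0.19  ]
BR [ 0.7491 -0.0542  0.19  ]
FR [ 0.603  -0.0357  0.19  ]
FL [0.6353 0.2191 0.19  ]
h1 [0.4726 0.2331 0.168 ]
h2 [0.3811 0.2083 0.168 ]
dHo [0.628 0.228 0.184]
dFo [0.3861 0.1607 0.184 ]
dFi [0.392 0.146 0.184]
bot [ 0.459 -0.277  0.08 ]
bot scene shoulder [ 0.4652 -0.2739  0.08  ] tip [ 0.4576 -0.2755  0.102 ]
green [ 0.5473 -0.2375  0.08  ]
purple [ 0.4693 -0.3591  0.08  ]
green2 [ 0.3739 -0.3038  0.08  ]
```

The white bottle (top crop 528,162 → full 426,229; scene 236,177) is the only white one among green (411,194), green (436,261) and purple (456,226), and it stands right of the cupboard. It is the glue bottle. Cupboard measures 258×148 and the bar 95–100 long, which agrees with the sizes given; the door stands at about 1.18 rad.

```bash
cat >> h.py <<'E'
PSI=-.125; HINGE=np.array([.634,.214])
def doorpt(x,y,th):
    f=PSI-th; c,s=np.cos(f),np.sin(f); return HINGE+[c*x-s*y,s*x+c*y]
E
python3 - <<'E'
from h import *; from cell import monitor
s=monitor.observe(); T=pickle.load(open('top.pkl','rb'))
print(delta(s,[.460,-.276,.165],.995))
th=1.178
print('handle',doorpt(-.061,-.198,th),'rack',doorpt(.045,-.125,th))
for x,y in[(.077,-.160),(.077,-.09),(.013,-.16),(.013,-.09)]: print((w2px(T,[*doorpt(x,y,th),.096])-[214.67,79.67])*3)
for z,y in [(.168,-.148),(.168,-.248)]: print((w2px(T,[*doorpt(-.061,y,th),z])-[214.67,79.67])*3)
E
```

```text
(array([ 0.3619, -0.1286,  0.0659]), array([-1.200e-03, -5.000e-04, -7.052e-01]))
handle [0.42691642 0.22043356] rack [0.52536277 0.1375281 ]
[203.80465141 385.89733239]
[185.09236415 306.93088085]
[131.17965559 403.45360506]
[112.76228307 324.35163356]
[ 26.45724023 408.86065381]
[ 54.20412795 531.02572783]
```

The predicted rack and bar corners land within 2 crop pixels of what I read, so the geometry holds.

Units first: shifts go in shares of 750 mm and turns go in shares of 2 rad. So 0.362 m / 0.75 = 0.4827, 0.345 m / 0.75 = 0.46, -0.705 rad / 2 = -0.3525.

pendant(
  deltas=[
    [0.0533, -0.0187, 0.0093, 0, 0, -0.05],
    [0.1133, -0.04, 0.02, 0, 0, -0.11],
    [0.1733, -0.0613, 0.0307, 0, 0, -0.17],
    [0.2333, -0.0827, 0.0413, 0, 0, -0.23],
    [0.2933, -0.104, 0.0533, 0, 0, -0.285],
    [0.3533, -0.1253, 0.064, 0, 0, -0.335],
    [0.4133, -0.1467, 0.0747, 0, 0, -0.3525],
    [0.46, -0.1627, 0.0827, 0, 0, -0.3525],
    [0.4827, -0.1715, 0.088, 0, 0, -0.3525],
    [0.4827, -0.1715, 0.088, 0, 0, -0.3525],
    [0.4827, -0.1715, 0.088, 0, 0, -0.3525],
  ],
  jaw=1.0,
  clamp_n=30,
)

```text
t: 1.2
tool_pos: [0.4599, -0.2761, 0.1649]
tool_rot: [-0.0, 0.879, 0.478, -0.0]
wrist_force: [-0.6, -0.8, -0.6]
gripper_width: 1.002
finger_force: 0.0
```

```bash
python3 - <<'E'
from cell import eyes; from h import *; from cell import monitor
c=eyes.capture('wrist'); pickle.dump(c,open('wrist.pkl','wb')); cv2.imwrite('pics/w1.png',c['img'][:,:,::-1]); s=monitor.observe()
print(s['t'],s['wrist_force'],s['joint_pos'],delta(s,[.460,-.276,.044],.995),w2px(c,[.460,-.276,.102]),w2px(c,[.460,-.276,.08]))
E
```

```text
1.25 [-0.02655044 -0.12283566  1.14352903] [-5.41597897e-01  2.88234685e-01 -1.16695432e-01  1.16658324e+00
 -2.23447586e-04  1.60521776e+00] (array([7.000e-04, 1.000e-04, 1.212e-01]), array([-0.0007,  0.0002, -0.0002])) [317.6460461  215.23876215] [317.59613073 204.67878279]
```

View pics/w1.png

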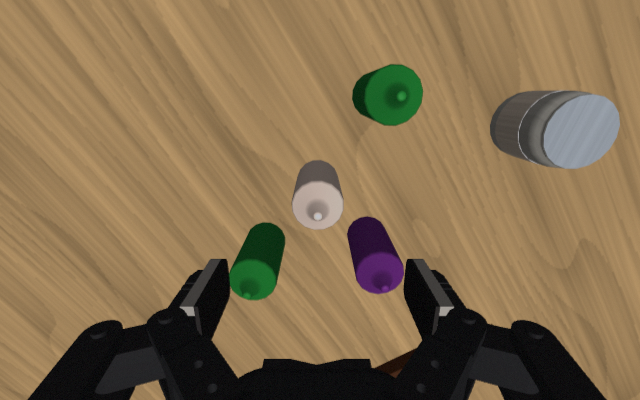

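The nozzle tip is at (317,216), and I predicted (317.6,215.2), so the bottle position is confirmed. Green (255,280) and purple (380,290) stay clear of the finger line. Now descend and grip.

In the tool's units: 0.121 m / 0.75 = 0.1613, 0.117 m / 0.75 = 0.156.

pendant(
  deltas=[
    [0, 0, 0.04, 0, 0, 0],
    [0, 0, 0.08, 0, 0, 0],
    [0, 0, 0.1133, 0, 0, 0],
    [0, 0, 0.14, 0, 0, 0],
    [0, 0, 0.156, 0, 0, 0],
    [0, 0, 0.1613, 0, 0, 0],
    [0, 0, 0.1613, 0, 0, 0],
  ],
)

```text
t: 1.95
tool_pos: [0.4598, -0.2769, 0.0445]
tool_rot: [-0.0, 0.879, 0.477, -0.0]
wrist_force: [-0.7, 0.6, 0.8]
gripper_width: 1.001
finger_force: 0.0
```

pendant(
  deltas=[
    [0, 0, 0, 0, 0, 0],
    [0, 0, 0, 0, 0, 0],
    [0, 0, 0, 0, 0, 0],
    [0, 0, 0, 0, 0, 0],
    [0, 0, 0, 0, 0, 0],
    [0, 0, 0, 0, 0, 0],
    [0, 0, 0, 0, 0, 0],
    [0, 0, 0, 0, 0, 0],
    [0, 0, 0, 0, 0, 0],
    [0, 0, 0, 0, 0, 0],
  ],
  jaw=0.2,
  clamp_n=30,
)

```text
t: 2.95
tool_pos: [0.4606, -0.2765, 0.0451]
tool_rot: [0.001, 0.879, 0.477, 0.0]
wrist_force: [-1.5, 0.1, 5.3]
gripper_width: 0.485
finger_force: 30.1
```

In the tool's units: -0.22 m / 0.75 = -0.2933, -0.2 m / 0.75 = -0.2667.

pendant(
  deltas=[
    [0, 0, -0.04, 0, 0, 0],
    [0, 0, -0.0933, 0, 0, 0],
    [0, 0, -0.1533, 0, 0, 0],
    [0, 0, -0.2133, 0, 0, 0],
    [0, 0, -0.2667, 0, 0, 0],
    [0, 0, -0.2933, 0, 0, 0],
    [0, 0, -0.2933, 0, 0, 0],
  ],
)

```text
t: 3.65
tool_pos: [0.4613, -0.277, 0.2673]
tool_rot: [0.002, 0.879, 0.477, 0.001]
wrist_force: [1.4, -0.6, -2.0]
gripper_width: 0.483
finger_force: 31.4
```

```bash
python3 - <<'E'
from h import *; from cell import monitor
s=monitor.observe(); print(s['wrist_force'],s['gripper_width'],delta(s,[.5254,.1375,.265],1.833))
E
```

```text
[ 1.40812611 -0.55032147 -2.03018919] 0.482719210286815 (array([ 0.3826, -0.172 ,  0.0015]), array([ 0.0051,  0.002 , -0.838 ]))
```

In the tool's units: 0.3826 m / 0.75 = 0.5101, -0.137 m / 0.75 = -0.1827, -0.838 rad / 2 = -0.419.

pendant(
  deltas=[
    [0.0267, -0.012, 0, 0, 0, -0.025],
    [0.0733, -0.0333, 0, 0, 0, -0.06],
    [0.1267, -0.0573, 0, 0, 0, -0.105],
    [0.184, -0.0827, 0, 0, 0, -0.15],
    [0.24, -0.108, 0, 0, 0, -0.2],
    [0.296, -0.1333, 0, 0, 0, -0.25],
    [0.352, -0.1587, 0, 0, 0, -0.3],
    [0.4067, -0.1827, 0, 0, 0, -0.345],
    [0.4533, -0.204, 0, 0, 0, -0.385],
    [0.488, -0.22, 0, 0, 0, -0.41],
    [0.5101, -0.2293, 0, 0, 0, -0.419],
    [0.5101, -0.2293, 0, 0, 0, -0.419],
  ],
)

```text
t: 4.85
tool_pos: [0.5239, 0.1402, 0.2622]
tool_rot: [-0.001, 0.607, 0.794, -0.001]
wrist_force: [-0.1, -0.8, -2.8]
gripper_width: 0.482
finger_force: 31.3
```

```bash
python3 - <<'E'
from h import *; from cell import monitor,eyes
T=eyes.capture('top'); pickle.dump(T,open('top2.pkl','wb'))
cv2.imwrite('pics/top2.png',cv2.resize(T['img'][80:270,215:355,::-1],None,fx=3,fy=3,interpolation=cv2.INTER_CUBIC))
s=monitor.observe(); print(s['wrist_force'],s['gripper_width'],s['tool_pos'],s['qd'].round(3),delta(s,[.5254,.1375,.118],1.833))
E
```

```text
[ 0.29650664 -0.3105762  -1.87546806] 0.47521749514857997 [0.52367675 0.13895436 0.26250757] [-0.034 -0.015 -0.004  0.011 -0.006 -0.003] (array([-0.0019,  0.0017,  0.1445]), array([-0.0027,  0.    ,  0.0017]))
```

View pics/top2.png

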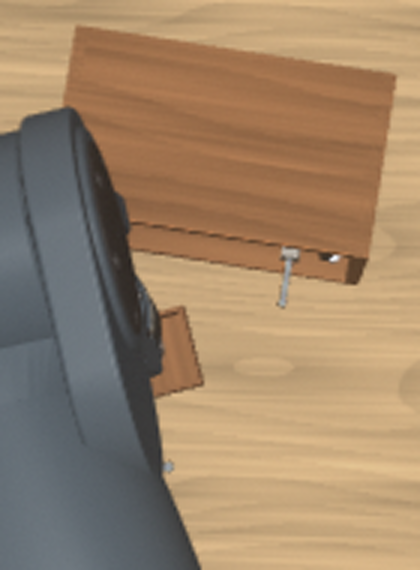

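Arm blocks much of the door, but the rack corners (185,306) and (203,384) are unmoved, so the door has not been touched. Lower.

In the tool's units: 0.11 m / 0.75 = 0.1467, 0.1 m / 0.75 = 0.1333.

pendant(
  deltas=[
    [-0.0013, 0.0013, 0.0267, 0, 0, 0],
    [-0.0027, 0.0023, 0.0667, 0, 0, 0],
    [-0.0027, 0.0023, 0.1067, 0, 0, 0],
    [-0.0027, 0.0023, 0.1333, 0, 0, 0],
    [-0.0027, 0.0023, 0.1467, 0, 0, 0],
    [-0.0027, 0.0023, 0.1467, 0, 0, 0],
    [-0.0027, 0.0023, 0.1467, 0, 0, 0],
  ],
)

```text
t: 5.6
tool_pos: [0.5267, 0.1363, 0.1549]
tool_rot: [0.0, 0.609, 0.793, 0.0]
wrist_force: [0.0, 0.2, -0.3]
gripper_width: 0.482
finger_force: 31.3
```

```bash
python3 - <<'E'
from h import *; from cell import monitor
s=monitor.observe(); print(s['wrist_force'],s['tool_pos'],delta(s,[.5254,.1375,.1165],1.833))
E
```

```text
[ 0.02574954  0.20456426 -0.30984162] [0.52674532 0.13629718 0.15493415] (array([ 0.0015, -0.001 ,  0.0384]), array([ 0.0006, -0.    , -0.0009]))
```

In the tool's units: 0.037 m / 0.75 = 0.0493, 0.001 m / 0.75 = 0.0013.

pendant(
  deltas=[
    [0.0013, 0, 0.0133, 0, 0, 0],
    [0.0013, 0, 0.0267, 0, 0, 0],
    [0.0013, 0, 0.0373, 0, 0, 0],
    [0.0013, 0, 0.044, 0, 0, 0],
    [0.0013, 0, 0.048, 0, 0, 0],
    [0.0013, 0, 0.0493, 0, 0, 0],
    [0.0013, 0, 0.0493, 0, 0, 0],
    [0.0013, 0, 0.0493, 0, 0, 0],
  ],
)

```text
t: 6.4
tool_pos: [0.5264, 0.1377, 0.1176]
tool_rot: [0.0, 0.609, 0.793, 0.0]
wrist_force: [-0.8, -0.2, -2.0]
gripper_width: 0.477
finger_force: 31.3
```

In the tool's units: 0.002 m / 0.75 = 0.0027, 0.001 m / 0.75 = 0.0013.

pendant(
  deltas=[
    [0, 0, 0.0013, 0, 0, 0],
    [0, 0, 0.0027, 0, 0, 0],
    [0, 0, 0.0027, 0, 0, 0],
    [0, 0, 0.0027, 0, 0, 0],
  ],
)

```text
t: 6.8
tool_pos: [0.5262, 0.1377, 0.1153]
tool_rot: [-0.0, 0.609, 0.793, 0.0]
wrist_force: [0.1, -0.7, -1.1]
gripper_width: 0.481
finger_force: 31.3
```

Base about at floor height. Release gently.

pendant(
  deltas=[
    [0, 0, 0, 0, 0, 0],
    [0, 0, 0, 0, 0, 0],
    [0, 0, 0, 0, 0, 0],
    [0, 0, 0, 0, 0, 0],
    [0, 0, 0, 0, 0, 0],
    [0, 0, 0, 0, 0, 0],
  ],
  jaw=0.75,
)

```text
t: 7.4
tool_pos: [0.5262, 0.1376, 0.1153]
tool_rot: [-0.0, 0.609, 0.793, 0.0]
wrist_force: [-0.1, 0.2, 0.1]
gripper_width: 0.75
finger_force: 0.0
```

pendant(
  deltas=[
    [0, 0, -0.02, 0, 0, 0],
    [0, 0, -0.06, 0, 0, 0],
    [0, 0, -0.1133, 0, 0, 0],
    [0, 0, -0.1733, 0, 0, 0],
    [0, 0, -0.2, 0, 0, 0],
    [0, 0, -0.2, 0, 0, 0],
  ],
)

```text
t: 8.0
tool_pos: [0.5276, 0.138, 0.2687]
tool_rot: [0.002, 0.609, 0.793, 0.002]
wrist_force: [0.2, 0.5, 0.5]
gripper_width: 0.755
finger_force: 0.0
```

```bash
python3 - <<'E'
from h import *; from cell import monitor,eyes
S=eyes.capture('scene'); T=eyes.capture('top'); W=eyes.capture('wrist')
f=lambda c,a,b,k:cv2.resize(c['img'][a[0]:a[1],b[0]:b[1],::-1],None,fx=k,fy=k,interpolation=cv2.INTER_CUBIC)
a=f(S,(120,290),(270,410),2.5);b=W['img'][::2,::2,::-1]; b=cv2.resize(W['img'][:,:,::-1],(440,275))
h=max(a.shape[0],275);p=lambda i:np.vstack([i,np.zeros((h-i.shape[0],i.shape[1],3),np.uint8)])
cv2.imwrite('pics/placed.png',np.hstack([p(a),p(b)]))
s=monitor.observe();th=1.178;print(s['tool_pos'],delta(s,[*doorpt(-.061,-.198,th),.265],PSI-th+np.pi/2), w2px(W,[*doorpt(.045,-.125,th),.172])*.6875)
E
```

```text
[0.52583662 0.13755021 0.2643349 ] (array([ 0.1057, -0.0741, -0.0006]), array([-1.100e-03,  9.000e-04,  1.565e+00])) [217.43047864 138.91614532]
```

View pics/placed.png

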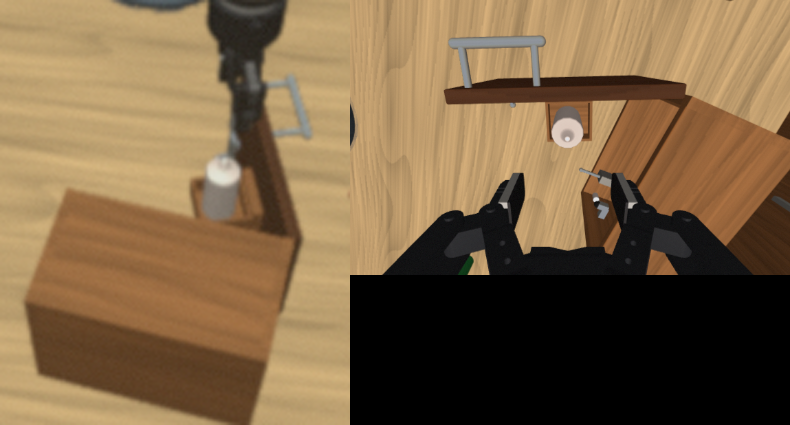

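The bottle stands upright in the rack: scene panel (220,190), wrist-panel tip (568,137) against a predicted (567,139). The door is where it was. Now go over the handle.

In the tool's units: 0.1057 m / 0.75 = 0.1409, 0.103 m / 0.75 = 0.1373, 1.565 rad / 2 = 0.7825.

pendant(
  deltas=[
    [0.0053, -0.004, 0, 0, 0, 0.04],
    [0.0187, -0.0133, 0, 0, 0, 0.11],
    [0.0347, -0.024, 0, 0, 0, 0.18],
    [0.0507, -0.036, 0, 0, 0, 0.25],
    [0.0667, -0.0467, 0, 0, 0, 0.32],
    [0.0827, -0.0573, 0, 0, 0, 0.39],
    [0.0987, -0.0693, 0, 0, 0, 0.46],
    [0.1147, -0.08, 0, 0, 0, 0.53],
    [0.128, -0.0893, 0, 0, 0, 0.6],
    [0.1373, -0.096, 0, 0, 0, 0.67],
    [0.1409, -0.0988, 0, 0, 0, 0.74],
    [0.1409, -0.0988, 0, 0, 0, 0.7825],
  ],
  jaw=0.42,
)

```text
t: 9.35
tool_pos: [0.4441, 0.1703, 0.2638]
tool_rot: [-0.021, 0.985, 0.169, -0.006]
wrist_force: [-0.0, 0.1, 0.5]
gripper_width: 0.419
finger_force: 0.0
```

pendant(
  deltas=[
    [0, 0, 0, 0, 0, 0],
    [0, 0, 0, 0, 0, 0],
  ],
)

```text
t: 9.55
tool_pos: [0.4444, 0.17, 0.2642]
tool_rot: [-0.021, 0.985, 0.168, -0.005]
wrist_force: [0.4, 0.4, -0.2]
gripper_width: 0.422
finger_force: 0.0
```

```bash
python3 - <<'E'
from h import *; from cell import monitor,eyes
W=eyes.capture('wrist')
cv2.imwrite('pics/w2.png',W['img'][:,:,::-1])
s=monitor.observe();th=1.178;print(s['tool_pos'],s['gripper_width'],s['joint_pos'],delta(s,[*doorpt(-.061,-.198,th),.146],PSI-th+np.pi/2), w2px(W,[*doorpt(-.061,-.148,th),.168]), w2px(W,[*doorpt(-.061,-.248,th),.168]))
E
```

```text
[0.44443911 0.17042717 0.26443475] 0.41904358080902987 [ 0.33828725  0.14657945 -0.04682592  1.38055527  0.04327058  3.14062213] (array([ 0.0005, -0.0478,  0.1206]), array([-0.0431,  0.0047,  0.0714])) [257.74920945 137.18919326] [256.95948166 251.67729087]
```

View pics/w2.png

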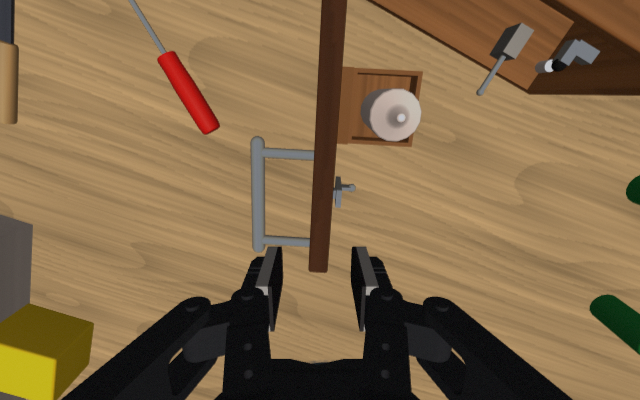

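Handle bar at (258,145)–(258,245), where predicted. Joint 6 is at its range end, so I'll hook the bar 0.26 rad off square; it squares up as the door closes.

In the tool's units: -0.0478 m / 0.75 = -0.0637, -0.043 m / 0.75 = -0.0573, -0.19 rad / 2 = -0.095.

pendant(
  deltas=[
    [0, -0.016, 0, -0.0075, 0.001, -0.03],
    [0, -0.04, 0, -0.015, 0.002, -0.065],
    [0, -0.0573, 0, -0.0215, 0.0025, -0.095],
    [0, -0.0637, 0, -0.0215, 0.0025, -0.095],
    [0, -0.0637, 0, -0.0215, 0.0025, -0.095],
    [0, -0.0637, 0, -0.0215, 0.0025, -0.095],
  ],
)

```text
t: 10.2
tool_pos: [0.4289, 0.2155, 0.2672]
tool_rot: [-0.001, 0.965, 0.261, 0.003]
wrist_force: [-0.9, -0.3, -0.2]
gripper_width: 0.421
finger_force: 0.0
```

```bash
python3 - <<'E'
from h import *; from cell import monitor,eyes
s=monitor.observe();th=1.178;print(s['tool_pos'],s['joint_pos'],delta(s,[*doorpt(-.061,-.198,th),.146],.53))
E
```

```text
[0.42885605 0.21548423 0.26720226] [ 4.65599094e-01  1.45124702e-01 -4.08542911e-02  1.37768335e+00
  2.63622982e-05  3.07881783e+00] (array([-0.    , -0.0053,  0.1212]), array([ 0.0004, -0.0071, -0.0016]))
```

In the tool's units: 0.12 m / 0.75 = 0.16, 0.117 m / 0.75 = 0.156, -0.006 rad / 2 = -0.003.

pendant(
  deltas=[
    [0, -0.0053, 0.04, 0, -0.0015, 0],
    [0, -0.0067, 0.08, 0, -0.003, 0],
    [0, -0.0067, 0.1133, 0, -0.003, 0],
    [0, -0.0067, 0.14, 0, -0.003, 0],
    [0, -0.0067, 0.156, 0, -0.003, 0],
    [0, -0.0067, 0.16, 0, -0.003, 0],
    [0, -0.0067, 0.16, 0, -0.003, 0],
  ],
)

```text
t: 10.9
tool_pos: [0.4273, 0.2197, 0.1473]
tool_rot: [0.0, 0.965, 0.261, 0.001]
wrist_force: [0.0, 0.9, -0.2]
gripper_width: 0.423
finger_force: 0.0
```

```bash
cat >> h.py <<'E'
YAW=lambda th: max(.53,PSI-th+np.pi/2)
def arc(s,ths,lead=0,z=.146):
    for th in ths:
        p=[*doorpt(-.061,-.198,th),z]; d,r=delta(s,p,YAW(th)); print(round(th,3),list(d.round(4)),list(r.round(3)))
E
python3 - <<'E'
from h import *; from cell import monitor,eyes
s=monitor.observe();print(s['t'],s['tool_pos'],s['wrist_force'])
arc(s,[1.178,1.15,1.1,1.04,.98,.92,.86,.8,.74,.68,.62,.56,.5])
E
```

```text
10.9 [0.4273161  0.21974039 0.14730564] [ 0.02533205  0.94456301 -0.1706621 ]
1.178 [np.float64(0.0), np.float64(-0.0008), np.float64(0.0013)] [np.float64(0.0), np.float64(-0.001), np.float64(-0.002)]
1.15 [np.float64(-0.003), np.float64(0.0042), np.float64(0.0013)] [np.float64(0.0), np.float64(-0.001), np.float64(-0.002)]
1.1 [np.float64(-0.008), np.float64(0.0132), np.float64(0.0013)] [np.float64(0.0), np.float64(-0.001), np.float64(-0.002)]
1.04 [np.float64(-0.0134), np.float64(0.0244), np.float64(0.0013)] [np.float64(0.0), np.float64(-0.001), np.float64(-0.002)]
0.98 [np.float64(-0.0182), np.float64(0.0359), np.float64(0.0013)] [np.float64(0.0), np.float64(-0.001), np.float64(-0.002)]
0.92 [np.float64(-0.0222), np.float64(0.0477), np.float64(0.0013)] [np.float64(0.0), np.float64(-0.001), np.float64(-0.002)]
0.86 [np.float64(-0.0255), np.float64(0.0596), np.float64(0.0013)] [np.float64(0.0), np.float64(-0.001), np.float64(-0.058)]
0.8 [np.float64(-0.0281), np.float64(0.0718), np.float64(0.0013)] [np.float64(0.0), np.float64(-0.001), np.float64(-0.118)]
0.74 [np.float64(-0.03), np.float64(0.0841), np.float64(0.0013)] [np.float64(0.0), np.float64(-0.001), np.float64(-0.178)]
0.68 [np.float64(-0.0311), np.float64(0.0965), np.float64(0.0013)] [np.float64(0.0), np.float64(-0.001), np.float64(-0.238)]
0.62 [np.float64(-0.0315), np.float64(0.1089), np.float64(0.0013)] [np.float64(0.001), np.float64(-0.001), np.float64(-0.298)]
0.56 [np.float64(-0.0311), np.float64(0.1213), np.float64(0.0013)] [np.float64(0.001), np.float64(-0.001), np.float64(-0.358)]
0.5 [np.float64(-0.03), np.float64(0.1337), np.float64(0.0013)] [np.float64(0.001), np.float64(-0.001), np.float64(-0.418)]
```

In the tool's units: 0.113 m / 0.75 = 0.1507, 0.107 m / 0.75 = 0.1427, -0.32 rad / 2 = -0.16.

pendant(
  deltas=[
    [-0.0027, 0.004, 0, 0, 0, 0],
    [-0.0067, 0.012, 0, 0, 0, 0],
    [-0.0133, 0.0227, 0, 0, 0, 0],
    [-0.0193, 0.036, 0, 0, 0, 0],
    [-0.0247, 0.0493, 0, 0, 0, 0],
    [-0.0296, 0.0636, 0, 0, 0, 0],
    [-0.034, 0.0795, 0, 0, 0, -0.029],
    [-0.0375, 0.0957, 0, 0, 0, -0.059],
    [-0.04, 0.1121, 0, 0, 0, -0.089],
    [-0.0415, 0.1287, 0, 0, 0, -0.119],
    [-0.042, 0.1427, 0, 0, 0, -0.145],
    [-0.0415, 0.1507, 0, 0, 0, -0.16],
  ],
)

```text
t: 12.1
tool_pos: [0.4578, 0.1055, 0.1475]
tool_rot: [0.0, 0.911, 0.412, 0.001]
wrist_force: [0.1, -0.4, 0.7]
gripper_width: 0.418
finger_force: 0.0
```

```bash
python3 - <<'E'
from h import *; from cell import monitor,eyes
s=monitor.observe();print(s['t'],s['tool_pos'],s['wrist_force'])
arc(s,[.6,.57,.52,.47,.42,.38,.35,.32,.3,.29])
E
```

```text
12.1 [0.45783882 0.10550172 0.14748539] [ 0.05797922 -0.42527012  0.71729605]
0.6 [np.float64(0.0), np.float64(-0.0011), np.float64(0.0015)] [np.float64(0.001), np.float64(-0.001), np.float64(0.004)]
0.57 [np.float64(-0.0017), np.float64(0.0049), np.float64(0.0015)] [np.float64(0.001), np.float64(-0.001), np.float64(-0.026)]
0.52 [np.float64(-0.0043), np.float64(0.0149), np.float64(0.0015)] [np.float64(0.001), np.float64(-0.001), np.float64(-0.076)]
0.47 [np.float64(-0.0063), np.float64(0.0251), np.float64(0.0015)] [np.float64(0.001), np.float64(-0.001), np.float64(-0.126)]
0.42 [np.float64(-0.0078), np.float64(0.0353), np.float64(0.0015)] [np.float64(0.001), np.float64(-0.001), np.float64(-0.176)]
0.38 [np.float64(-0.0087), np.float64(0.0436), np.float64(0.0015)] [np.float64(0.001), np.float64(-0.001), np.float64(-0.216)]
0.35 [np.float64(-0.0091), np.float64(0.0498), np.float64(0.0015)] [np.float64(0.001), np.float64(-0.001), np.float64(-0.246)]
0.32 [np.float64(-0.0093), np.float64(0.056), np.float64(0.0015)] [np.float64(0.002), np.float64(-0.001), np.float64(-0.276)]
0.3 [np.float64(-0.0094), np.float64(0.0601), np.float64(0.0016)] [np.float64(0.002), np.float64(-0.001), np.float64(-0.296)]
0.29 [np.float64(-0.0094), np.float64(0.0622), np.float64(0.0016)] [np.float64(0.002), np.float64(-0.001), np.float64(-0.306)]
```

In the tool's units: 0.06 m / 0.75 = 0.08, 0.056 m / 0.75 = 0.0747, -0.296 rad / 2 = -0.148.

pendant(
  deltas=[
    [-0.0023, 0.0067, 0.0007, 0, 0, -0.013],
    [-0.0057, 0.0199, 0.0013, 0, 0, -0.038],
    [-0.0084, 0.0335, 0.0013, 0, 0, -0.063],
    [-0.0104, 0.0471, 0.0013, 0, 0, -0.088],
    [-0.0116, 0.0581, 0.0013, 0, 0, -0.108],
    [-0.0121, 0.0664, 0.0013, 0, 0, -0.123],
    [-0.0124, 0.0747, 0.0013, 0, 0, -0.138],
    [-0.0125, 0.08, 0.0013, 0, 0, -0.148],
    [-0.0125, 0.08, 0.0013, 0, 0, -0.148],
  ],
)

```text
t: 13.0
tool_pos: [0.4965, 0.0595, 0.1465]
tool_rot: [0.0, 0.841, 0.541, 0.001]
wrist_force: [0.4, 0.4, 0.8]
gripper_width: 0.418
finger_force: 0.0
```

```bash
python3 - <<'E'
from h import *; from cell import monitor,eyes
W=eyes.capture('wrist'); s=monitor.observe();print(s['t'],s['tool_pos'],s['wrist_force'])
cv2.imwrite('pics/w3.png',W['img'][:,:,::-1])
for th in (.3,.34,.38): print(th,w2px(W,[*doorpt(-.061,-.148,th),.168]).round(), w2px(W,[*doorpt(-.061,-.248,th),.168]).round(),w2px(W,[*doorpt(-.016,-.148,th),.184]).round())
arc(s,[.3,.28,.26,.24,.22,.2,.18])
E
```

```text
13.05 [0.49626837 0.05976879 0.1464254 ] [-0.46080304  1.02065101 -0.63959302]
0.3 [319. 181.] [319. 370.] [446. 193.]
0.34 [305. 175.] [300. 366.] [430. 191.]
0.38 [290. 168.] [280. 361.] [413. 188.]
0.3 [np.float64(-0.0007), np.float64(0.0009), np.float64(0.0004)] [np.float64(0.001), np.float64(-0.001), np.float64(-0.002)]
0.28 [np.float64(-0.0019), np.float64(0.0049), np.float64(0.0004)] [np.float64(0.001), np.float64(-0.001), np.float64(-0.022)]
0.26 [np.float64(-0.003), np.float64(0.0089), np.float64(0.0004)] [np.float64(0.001), np.float64(-0.001), np.float64(-0.042)]
0.24 [np.float64(-0.004), np.float64(0.0129), np.float64(0.0004)] [np.float64(0.001), np.float64(-0.001), np.float64(-0.062)]
0.22 [np.float64(-0.0049), np.float64(0.0169), np.float64(0.0004)] [np.float64(0.001), np.float64(-0.001), np.float64(-0.082)]
0.2 [np.float64(-0.0058), np.float64(0.021), np.float64(0.0004)] [np.float64(0.001), np.float64(-0.001), np.float64(-0.102)]
0.18 [np.float64(-0.0065), np.float64(0.025), np.float64(0.0004)] [np.float64(0.001), np.float64(-0.001), np.float64(-0.122)]
```

View pics/w3.png

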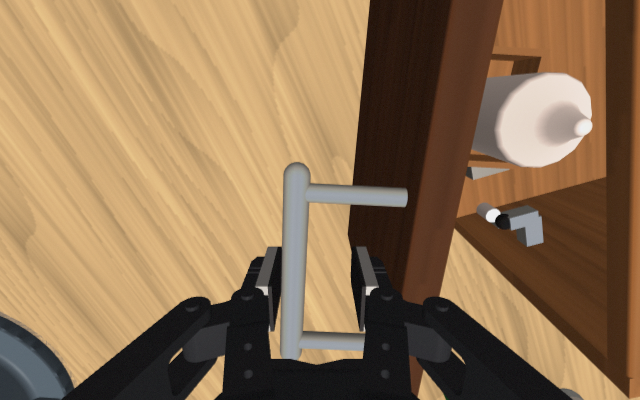

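Bar seen at (296,172)–(290,352), so the door is at about 0.36 rad against the outer finger; bottle upright. Continue slowly.

In the tool's units: 0.021 m / 0.75 = 0.028, 0.0195 m / 0.75 = 0.026, -0.03 rad / 2 = -0.015.

pendant(
  deltas=[
    [-0.0013, 0.004, 0, 0, 0, -0.006],
    [-0.0025, 0.008, 0, 0, 0, -0.015],
    [-0.004, 0.0119, 0, 0, 0, -0.021],
    [-0.0053, 0.0172, 0, 0, 0, -0.031],
    [-0.0065, 0.0225, 0, 0, 0, -0.041],
    [-0.0073, 0.026, 0, 0, 0, -0.0475],
    [-0.0077, 0.028, 0, 0, 0, -0.051],
    [-0.0077, 0.028, 0, 0, 0, -0.051],
  ],
)

```text
t: 13.85
tool_pos: [0.5131, 0.0462, 0.1465]
tool_rot: [0.0, 0.812, 0.584, 0.001]
wrist_force: [-0.3, 0.4, -0.8]
gripper_width: 0.418
finger_force: 0.0
```

```bash
python3 - <<'E'
from h import *; from cell import monitor,eyes
s=monitor.observe();print(s['t'],s['tool_pos'],s['wrist_force'])
arc(s,[.2,.18,.16,.14,.12,.1,.08])
E
```

```text
13.85 [0.51313788 0.04620441 0.14645203] [-0.25166012  0.41868817 -0.80673094]
0.2 [np.float64(-0.0004), np.float64(-0.0), np.float64(0.0005)] [np.float64(0.001), np.float64(-0.001), np.float64(0.001)]
0.18 [np.float64(-0.0016), np.float64(0.0039), np.float64(0.0005)] [np.float64(0.001), np.float64(-0.001), np.float64(-0.019)]
0.16 [np.float64(-0.0027), np.float64(0.0079), np.float64(0.0005)] [np.float64(0.001), np.float64(-0.001), np.float64(-0.039)]
0.14 [np.float64(-0.0037), np.float64(0.0119), np.float64(0.0005)] [np.float64(0.001), np.float64(-0.001), np.float64(-0.059)]
0.12 [np.float64(-0.0047), np.float64(0.016), np.float64(0.0005)] [np.float64(0.001), np.float64(-0.001), np.float64(-0.079)]
0.1 [np.float64(-0.0055), np.float64(0.02), np.float64(0.0005)] [np.float64(0.001), np.float64(-0.001), np.float64(-0.099)]
0.08 [np.float64(-0.0063), np.float64(0.0241), np.float64(0.0005)] [np.float64(0.001), np.float64(-0.001), np.float64(-0.119)]
```

In the tool's units: 0.016 m / 0.75 = 0.0213, 0.014 m / 0.75 = 0.0187, -0.02 rad / 2 = -0.01.

pendant(
  deltas=[
    [-0.0011, 0.0027, 0, 0, 0, -0.005],
    [-0.0021, 0.0053, 0, 0, 0, -0.01],
    [-0.0029, 0.008, 0, 0, 0, -0.015],
    [-0.0036, 0.0107, 0, 0, 0, -0.02],
    [-0.0043, 0.0133, 0, 0, 0, -0.025],
    [-0.0049, 0.016, 0, 0, 0, -0.03],
    [-0.0056, 0.0187, 0, 0, 0, -0.035],
    [-0.0063, 0.0213, 0, 0, 0, -0.04],
    [-0.0063, 0.0213, 0, 0, 0, -0.04],
  ],
)

```text
t: 14.75
tool_pos: [0.5269, 0.0366, 0.1465]
tool_rot: [0.0, 0.788, 0.616, 0.001]
wrist_force: [-0.2, 0.1, 0.2]
gripper_width: 0.417
finger_force: 0.0
```

```bash
python3 - <<'E'
from h import *; from cell import monitor,eyes
s=monitor.observe();print(s['t'],s['tool_pos'],s['wrist_force'])
arc(s,[.12,.1,.08,.06,.04])
E
```

```text
14.75 [0.52689265 0.03662909 0.14648305] [-0.22177417  0.08049212  0.15361129]
0.12 [np.float64(0.0001), np.float64(-0.0001), np.float64(0.0005)] [np.float64(0.002), np.float64(-0.001), np.float64(0.002)]
0.1 [np.float64(-0.0011), np.float64(0.0039), np.float64(0.0005)] [np.float64(0.002), np.float64(-0.001), np.float64(-0.018)]
0.08 [np.float64(-0.0022), np.float64(0.0078), np.float64(0.0005)] [np.float64(0.002), np.float64(-0.001), np.float64(-0.038)]
0.06 [np.float64(-0.0033), np.float64(0.0119), np.float64(0.0005)] [np.float64(0.002), np.float64(-0.001), np.float64(-0.058)]
0.04 [np.float64(-0.0042), np.float64(0.0159), np.float64(0.0005)] [np.float64(0.002), np.float64(-0.001), np.float64(-0.078)]
```

In the tool's units: 0.004 m / 0.75 = 0.0053, 0.002 m / 0.75 = 0.0027, -0.02 rad / 2 = -0.01.

pendant(
  deltas=[
    [-0.0008, 0.0027, 0, 0, 0, -0.005],
    [-0.0016, 0.0053, 0, 0, 0, -0.01],
    [-0.0016, 0.0053, 0, 0, 0, -0.01],
    [-0.0016, 0.0053, 0, 0, 0, -0.01],
  ],
)

```text
t: 15.15
tool_pos: [0.5302, 0.0346, 0.1464]
tool_rot: [0.0, 0.782, 0.624, 0.001]
wrist_force: [-1.1, 1.0, -0.1]
gripper_width: 0.422
finger_force: 0.6
```

In the tool's units: 0.004 m / 0.75 = 0.0053, 0.002 m / 0.75 = 0.0027, -0.02 rad / 2 = -0.01.

pendant(
  deltas=[
    [-0.0008, 0.0027, 0, 0, 0, -0.005],
    [-0.0015, 0.0053, 0, 0, 0, -0.01],
    [-0.0015, 0.0053, 0, 0, 0, -0.01],
    [-0.0015, 0.0053, 0, 0, 0, -0.01],
  ],
)

```text
t: 15.55
tool_pos: [0.534, 0.0326, 0.1465]
tool_rot: [0.0, 0.775, 0.631, 0.001]
wrist_force: [-0.4, 0.1, 0.1]
gripper_width: 0.42
finger_force: 0.6
```

In the tool's units: 0.004 m / 0.75 = 0.0053, 0.002 m / 0.75 = 0.0027, -0.02 rad / 2 = -0.01.

pendant(
  deltas=[
    [-0.0008, 0.0027, 0, 0, 0, -0.005],
    [-0.0015, 0.0053, 0, 0, 0, -0.01],
    [-0.0015, 0.0053, 0, 0, 0, -0.01],
    [-0.0015, 0.0053, 0, 0, 0, -0.01],
  ],
)

```text
t: 15.95
tool_pos: [0.5376, 0.0307, 0.1465]
tool_rot: [0.0, 0.769, 0.639, 0.001]
wrist_force: [-1.3, -0.1, -0.2]
gripper_width: 0.422
finger_force: 0.8
```

In the tool's units: 0.004 m / 0.75 = 0.0053, 0.002 m / 0.75 = 0.0027, -0.02 rad / 2 = -0.01.

pendant(
  deltas=[
    [-0.0007, 0.0027, 0, 0, 0, -0.005],
    [-0.0013, 0.0053, 0, 0, 0, -0.01],
    [-0.0013, 0.0053, 0, 0, 0, -0.01],
    [-0.0013, 0.0053, 0, 0, 0, -0.01],
  ],
)

```text
t: 16.35
tool_pos: [0.5414, 0.0289, 0.1465]
tool_rot: [0.0, 0.763, 0.647, 0.001]
wrist_force: [-2.4, -0.6, 0.5]
gripper_width: 0.422
finger_force: 1.0
```

In the tool's units: 0.004 m / 0.75 = 0.0053, 0.002 m / 0.75 = 0.0027, -0.02 rad / 2 = -0.01.

pendant(
  deltas=[
    [-0.0007, 0.0027, 0, 0, 0, -0.005],
    [-0.0013, 0.0053, 0, 0, 0, -0.01],
    [-0.0013, 0.0053, 0, 0, 0, -0.01],
    [-0.0013, 0.0053, 0, 0, 0, -0.01],
  ],
)

```text
t: 16.75
tool_pos: [0.5453, 0.0274, 0.1465]
tool_rot: [0.0, 0.756, 0.654, 0.001]
wrist_force: [-1.8, -0.6, -0.6]
gripper_width: 0.416
finger_force: 1.0
```

In the tool's units: 0.004 m / 0.75 = 0.0053, 0.002 m / 0.75 = 0.0027, -0.02 rad / 2 = -0.01.

pendant(
  deltas=[
    [-0.0007, 0.0027, 0, 0, 0, -0.005],
    [-0.0012, 0.0053, 0, 0, 0, -0.01],
    [-0.0012, 0.0053, 0, 0, 0, -0.01],
    [-0.0012, 0.0053, 0, 0, 0, -0.01],
  ],
)

```text
t: 17.15
tool_pos: [0.5477, 0.0263, 0.1463]
tool_rot: [-0.001, 0.749, 0.662, 0.0]
wrist_force: [-8.6, 0.9, 2.9]
gripper_width: 0.42
finger_force: 4.0
```

```bash
python3 - <<'E'
from h import *; from cell import monitor,eyes
s=monitor.observe();print(s['t'],s['tool_pos'],s['wrist_force'])
arc(s,[.02,0,-.02,-.04,-.06])
E
```

```text
17.15 [0.54768031 0.02631147 0.14633134] [-8.56076474  0.93089843  2.8809804 ]
0.02 [np.float64(0.0003), np.float64(-0.0027), np.float64(0.0003)] [np.float64(-0.001), np.float64(-0.001), np.float64(0.022)]
0 [np.float64(-0.001), np.float64(0.0012), np.float64(0.0003)] [np.float64(-0.001), np.float64(-0.001), np.float64(0.002)]
-0.02 [np.float64(-0.0022), np.float64(0.0052), np.float64(0.0003)] [np.float64(-0.001), np.float64(-0.001), np.float64(-0.018)]
-0.04 [np.float64(-0.0033), np.float64(0.0092), np.float64(0.0003)] [np.float64(-0.001), np.float64(-0.001), np.float64(-0.038)]
-0.06 [np.float64(-0.0043), np.float64(0.0132), np.float64(0.0003)] [np.float64(-0.001), np.float64(-0.001), np.float64(-0.058)]
```

The catch is climbing. 2 mm steps now.

In the tool's units: 0.002 m / 0.75 = 0.0027, 0.001 m / 0.75 = 0.0013, -0.01 rad / 2 = -0.005.

pendant(
  deltas=[
    [-0.0004, 0.0013, 0, 0, 0, -0.0025],
    [-0.0007, 0.0027, 0, 0, 0, -0.005],
    [-0.0007, 0.0027, 0, 0, 0, -0.005],
  ],
)

```text
t: 17.45
tool_pos: [0.549, 0.0258, 0.1463]
tool_rot: [-0.001, 0.746, 0.666, -0.0]
wrist_force: [-9.5, 2.6, 5.1]
gripper_width: 0.417
finger_force: 5.3
```

In the tool's units: 0.001 m / 0.75 = 0.0013, -0.0003 m / 0.75 = -0.0004, -0.005 rad / 2 = -0.0025.

pendant(
  deltas=[
    [-0.0004, 0.0013, 0, 0, 0, -0.0025],
    [-0.0004, 0.0013, 0, 0, 0, -0.0025],
  ],
)

```text
t: 17.65
tool_pos: [0.55, 0.0253, 0.1463]
tool_rot: [-0.001, 0.744, 0.668, -0.0]
wrist_force: [-10.1, 2.4, 4.0]
gripper_width: 0.419
finger_force: 5.1
```

Past the top; keep going in 1–2 mm.

In the tool's units: 0.002 m / 0.75 = 0.0027, 0.001 m / 0.75 = 0.0013, -0.01 rad / 2 = -0.005.

pendant(
  deltas=[
    [-0.0004, 0.0013, 0, 0, 0, -0.0025],
    [-0.0007, 0.0027, 0, 0, 0, -0.005],
    [-0.0007, 0.0027, 0, 0, 0, -0.005],
  ],
)

```text
t: 17.95
tool_pos: [0.5529, 0.0241, 0.1464]
tool_rot: [-0.0, 0.741, 0.672, 0.0]
wrist_force: [-6.1, -0.5, 0.7]
gripper_width: 0.419
finger_force: 2.8
```

In the tool's units: 0.002 m / 0.75 = 0.0027, 0.001 m / 0.75 = 0.0013, -0.01 rad / 2 = -0.005.

pendant(
  deltas=[
    [-0.0004, 0.0013, 0, 0, 0, -0.0025],
    [-0.0007, 0.0027, 0, 0, 0, -0.005],
    [-0.0007, 0.0027, 0, 0, 0, -0.005],
  ],
)

```text
t: 18.25
tool_pos: [0.5567, 0.0235, 0.1468]
tool_rot: [0.001, 0.738, 0.675, 0.002]
wrist_force: [0.2, -0.2, 0.1]
gripper_width: 0.419
finger_force: 0.0
```

Force dropped to zero, so the catch has snapped. Back the finger off to mid-gap and wait.

Units first: shifts go in shares of 750 mm and turns go in shares of 2 rad. So -0.007 m / 0.75 = -0.0093, -0.005 m / 0.75 = -0.0067.

pendant(
  deltas=[
    [0, -0.0027, 0, 0, 0, 0],
    [0, -0.0067, 0, 0, 0, 0],
    [0, -0.0093, 0, 0, 0, 0],
    [0, -0.0093, 0, 0, 0, 0],
    [0, -0.0093, 0, 0, 0, 0],
    [0, -0.0093, 0, 0, 0, 0],
    [0, -0.0093, 0, 0, 0, 0],
    [0, -0.0093, 0, 0, 0, 0],
    [0, -0.0093, 0, 0, 0, 0],
    [0, -0.0093, 0, 0, 0, 0],
    [0, -0.0093, 0, 0, 0, 0],
    [0, -0.0093, 0, 0, 0, 0],
  ],
)

```text
t: 19.45
tool_pos: [0.5488, 0.024, 0.1466]
tool_rot: [0.0, 0.738, 0.675, 0.001]
wrist_force: [0.5, 0.0, -0.8]
gripper_width: 0.419
finger_force: 0.0
```

```bash
python3 - <<'E'
from h import *; from cell import monitor,eyes
W=eyes.capture('wrist');T=eyes.capture('top'); s=monitor.observe();print(s['t'],s['tool_pos'],s['wrist_force'],s['finger_force'])
a=cv2.resize(W['img'][:,:,::-1],(480,300));b=cv2.resize(T['img'][80:240,220:320,::-1],None,fx=3,fy=3,interpolation=cv2.INTER_CUBIC)
cv2.imwrite('pics/w4.png',np.hstack([np.vstack([a,np.zeros((180,480,3),np.uint8)]),b]))
for th in (0,.04,.08,.12,.2): print(th,(.75*w2px(W,[*doorpt(-.061,-.148,th),.168])).round(), (.75*w2px(W,[*doorpt(-.061,-.248,th),.168])).round())
E
```

```text
19.55 [0.54874041 0.02403488 0.14654208] [ 0.8673463  -0.86618881  0.05226343] 0.0
0 [242. 133.] [236. 276.]
0.04 [231. 128.] [221. 272.]
0.08 [221. 123.] [207. 268.]
0.12 [210. 117.] [192. 264.]
0.2 [189. 103.] [163. 254.]
```

View pics/w4.png

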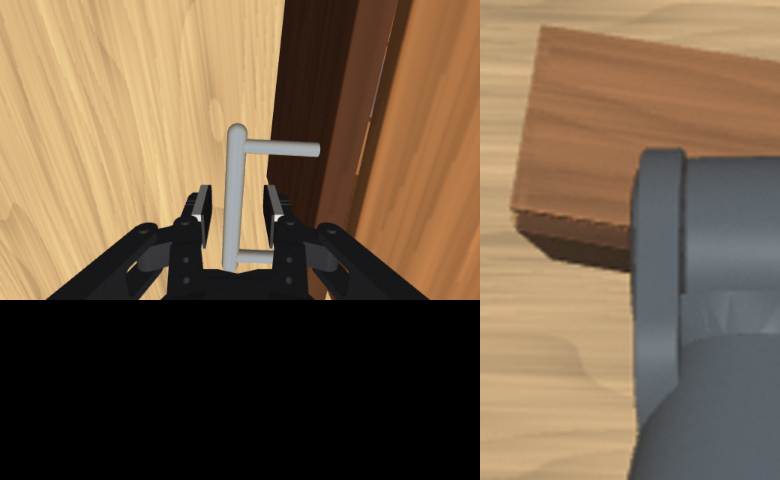

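The door is shut at about 0.02 rad (bar (237,131)–(231,265) in the left panel) and hangs free between the fingers, with no force for over 1 s. Now narrow the hook and pull open.

```bash
python3 - <<'E'
from h import *; from cell import monitor,eyes
s=monitor.observe()
arc(s,[.02,.06,.1,.14,.18,.22,.26,.3,.34],z=.1465)
E
```

```text
0.02 [np.float64(0.0025), np.float64(-0.0039), np.float64(0.0)] [np.float64(0.002), np.float64(-0.001), np.float64(0.056)]
0.06 [np.float64(0.0056), np.float64(-0.0117), np.float64(0.0)] [np.float64(0.002), np.float64(-0.001), np.float64(0.096)]
0.1 [np.float64(0.0089), np.float64(-0.0192), np.float64(0.0)] [np.float64(0.002), np.float64(-0.001), np.float64(0.136)]
0.14 [np.float64(0.0125), np.float64(-0.0267), np.float64(0.0)] [np.float64(0.002), np.float64(-0.001), np.float64(0.176)]
0.18 [np.float64(0.0165), np.float64(-0.034), np.float64(-0.0)] [np.float64(0.002), np.float64(-0.001), np.float64(0.216)]
0.22 [np.float64(0.0207), np.float64(-0.0411), np.float64(-0.0)] [np.float64(0.002), np.float64(-0.001), np.float64(0.256)]
0.26 [np.float64(0.0252), np.float64(-0.0481), np.float64(-0.0)] [np.float64(0.002), np.float64(-0.001), np.float64(0.296)]
0.3 [np.float64(0.03), np.float64(-0.0548), np.float64(-0.0)] [np.float64(0.002), np.float64(-0.001), np.float64(0.336)]
0.34 [np.float64(0.035), np.float64(-0.0614), np.float64(-0.0)] [np.float64(0.001), np.float64(-0.001), np.float64(0.376)]
```

In the tool's units: -0.0185 m / 0.75 = -0.0247, -0.016 m / 0.75 = -0.0213, 0.13 rad / 2 = 0.065.

pendant(
  deltas=[
    [0, 0, 0, 0, 0, 0.005],
    [0.0013, -0.0027, 0, 0, 0, 0.015],
    [0.0033, -0.0053, 0, 0, 0, 0.025],
    [0.0043, -0.008, 0, 0, 0, 0.033],
    [0.0053, -0.0107, 0, 0, 0, 0.038],
    [0.0064, -0.0133, 0, 0, 0, 0.043],
    [0.0075, -0.016, 0, 0, 0, 0.048],
    [0.0085, -0.0187, 0, 0, 0, 0.053],
    [0.0096, -0.0213, 0, 0, 0, 0.058],
    [0.0113, -0.0247, 0, 0, 0, 0.065],
  ],
  jaw=0.3,
)

```text
t: 20.55
tool_pos: [0.5303, 0.0344, 0.1464]
tool_rot: [-0.0, 0.78, 0.625, 0.0]
wrist_force: [-1.2, -0.5, 0.3]
gripper_width: 0.302
finger_force: 0.5
```

pendant(
  deltas=[
    [0, 0, 0, 0, 0, 0],
  ],
)

```text
t: 20.65
tool_pos: [0.5301, 0.0345, 0.1464]
tool_rot: [-0.0, 0.78, 0.626, 0.0]
wrist_force: [-1.3, 0.0, 0.9]
gripper_width: 0.3
finger_force: 0.9
```

Through the catch; the pin now presses the bar on the outer finger. Continue opening along the arc.

```bash
python3 - <<'E'
from h import *; from cell import monitor,eyes
s=monitor.observe(); print(s['tool_pos'])
arc(s,np.arange(.1,1.3,.06),z=.1465)
E
```

```text
[0.53012263 0.03446884 0.14642547]
0.1 [np.float64(0.0002), np.float64(0.0002), np.float64(-0.0001)] [np.float64(0.0), np.float64(-0.001), np.float64(0.006)]
0.16 [np.float64(0.0043), np.float64(-0.0115), np.float64(-0.0001)] [np.float64(0.0), np.float64(-0.001), np.float64(0.066)]
0.22 [np.float64(0.009), np.float64(-0.023), np.float64(-0.0001)] [np.float64(0.0), np.float64(-0.001), np.float64(0.126)]
0.28 [np.float64(0.0145), np.float64(-0.0342), np.float64(-0.0001)] [np.float64(0.0), np.float64(-0.001), np.float64(0.186)]
0.34 [np.float64(0.0206), np.float64(-0.045), np.float64(-0.0001)] [np.float64(0.0), np.float64(-0.001), np.float64(0.246)]
0.4 [np.float64(0.0274), np.float64(-0.0554), np.float64(-0.0001)] [np.float64(0.0), np.float64(-0.001), np.float64(0.306)]
0.46 [np.float64(0.0347), np.float64(-0.0654), np.float64(-0.0001)] [np.float64(0.0), np.float64(-0.001), np.float64(0.366)]
0.52 [np.float64(0.0427), np.float64(-0.075), np.float64(-0.0001)] [np.float64(0.0), np.float64(-0.001), np.float64(0.426)]
0.58 [np.float64(0.0512), np.float64(-0.084), np.float64(-0.0001)] [np.f
[... 697 characters left out ...]
at64(-0.1263), np.float64(-0.0)] [np.float64(-0.0), np.float64(-0.001), np.float64(0.822)]
1.0 [np.float64(0.1236), np.float64(-0.1311), np.float64(-0.0)] [np.float64(-0.0), np.float64(-0.001), np.float64(0.822)]
1.06 [np.float64(0.1354), np.float64(-0.1352), np.float64(0.0)] [np.float64(-0.0), np.float64(-0.001), np.float64(0.822)]
1.12 [np.float64(0.1473), np.float64(-0.1386), np.float64(0.0)] [np.float64(-0.0), np.float64(-0.001), np.float64(0.822)]
1.18 [np.float64(0.1595), np.float64(-0.1413), np.float64(0.0)] [np.float64(-0.0), np.float64(-0.001), np.float64(0.822)]
1.24 [np.float64(0.1718), np.float64(-0.1432), np.float64(0.0)] [np.float64(-0.0), np.float64(-0.001), np.float64(0.822)]
```

In the tool's units: -0.1005 m / 0.75 = -0.134, -0.0926 m / 0.75 = -0.1235, 0.606 rad / 2 = 0.303.

pendant(
  deltas=[
    [0.0027, -0.008, 0, 0, 0, 0.0165],
    [0.0057, -0.0153, 0, 0, 0, 0.033],
    [0.012, -0.0307, 0, 0, 0, 0.063],
    [0.0193, -0.0456, 0, 0, 0, 0.093],
    [0.0275, -0.06, 0, 0, 0, 0.123],
    [0.0365, -0.0739, 0, 0, 0, 0.153],
    [0.0463, -0.0872, 0, 0, 0, 0.183],
    [0.0569, -0.1, 0, 0, 0, 0.213],
    [0.0683, -0.112, 0, 0, 0, 0.243],
    [0.0804, -0.1235, 0, 0, 0, 0.273],
    [0.0931, -0.134, 0, 0, 0, 0.303],
  ],
)

```text
t: 21.75
tool_pos: [0.4479, 0.1244, 0.1466]
tool_rot: [0.0, 0.932, 0.363, 0.001]
wrist_force: [-0.3, -0.3, -0.3]
gripper_width: 0.296
finger_force: 0.2
```

```bash
python3 - <<'E'
from h import *; from cell import monitor,eyes
s=monitor.observe(); print(s['tool_pos'])
arc(s,np.arange(.7,1.3,.06),z=.1465)
E
```

```text
[0.44786478 0.1244101  0.1465533 ]
0.7 [np.float64(-0.0005), np.float64(-0.0005), np.float64(0.0001)] [np.float64(0.001), np.float64(-0.002), np.float64(-0.002)]
0.76 [np.float64(0.0035), np.float64(-0.0123), np.float64(0.0)] [np.float64(0.001), np.float64(-0.002), np.float64(0.058)]
0.82 [np.float64(0.0082), np.float64(-0.0238), np.float64(0.0)] [np.float64(0.001), np.float64(-0.002), np.float64(0.118)]
0.88 [np.float64(0.0136), np.float64(-0.035), np.float64(0.0)] [np.float64(0.001), np.float64(-0.002), np.float64(0.178)]
0.94 [np.float64(0.0196), np.float64(-0.0459), np.float64(0.0)] [np.float64(0.001), np.float64(-0.002), np.float64(0.214)]
1.0 [np.float64(0.0263), np.float64(-0.0564), np.float64(0.0)] [np.float64(0.001), np.float64(-0.002), np.float64(0.214)]
1.06 [np.float64(0.0335), np.float64(-0.0664), np.float64(0.0)] [np.float64(0.001), np.float64(-0.002), np.float64(0.214)]
1.12 [np.float64(0.0414), np.float64(-0.076), np.float64(0.0)] [np.float64(0.001), np.float64(-0.002), np.float64(0.214)]
1.18 [np.float64(0.0499), np.float64(-0.0852), np.float64(0.0)] [np.float64(0.001), np.float64(-0.002), np.float64(0.214)]
1.24 [np.float64(0.0588), np.float64(-0.0938), np.float64(0.0)] [np.float64(0.001), np.float64(-0.002), np.float64(0.214)]
1.3 [np.float64(0.0683), np.float64(-0.1018), np.float64(0.0)] [np.float64(0.001), np.float64(-0.002), np.float64(0.214)]
```

In the tool's units: -0.091 m / 0.75 = -0.1213, -0.088 m / 0.75 = -0.1173, 0.19 rad / 2 = 0.095.

pendant(
  deltas=[
    [0.0047, -0.0164, 0, 0, 0, 0.029],
    [0.0109, -0.0317, 0, 0, 0, 0.059],
    [0.0181, -0.0467, 0, 0, 0, 0.085],
    [0.0261, -0.0612, 0, 0, 0, 0.095],
    [0.0351, -0.0752, 0, 0, 0, 0.095],
    [0.0447, -0.0885, 0, 0, 0, 0.095],
    [0.0552, -0.1013, 0, 0, 0, 0.095],
    [0.064, -0.1107, 0, 0, 0, 0.095],
    [0.0707, -0.1173, 0, 0, 0, 0.095],
    [0.0744, -0.1213, 0, 0, 0, 0.095],
    [0.0744, -0.1213, 0, 0, 0, 0.095],
    [0.0744, -0.1213, 0, 0, 0, 0.095],
  ],
)

```text
t: 22.95
tool_pos: [0.4273, 0.2287, 0.1464]
tool_rot: [0.0, 0.962, 0.274, 0.001]
wrist_force: [-0.4, 0.2, -0.4]
gripper_width: 0.3
finger_force: 0.0
```

```bash
python3 - <<'E'
from h import *; from cell import monitor,eyes
W=eyes.capture('wrist');s=monitor.observe(); print(s['t'],s['tool_pos'],s['wrist_force'],s['finger_force'],s['joint_pos'])
cv2.imwrite('pics/w5.png',W['img'][:,:,::-1])
for th in (1.12,1.16,1.2,1.24): print(th,w2px(W,[*doorpt(-.061,-.148,th),.168]).round(), w2px(W,[*doorpt(-.061,-.248,th),.168]).round())
E
```

```text
23.0 [0.42730046 0.22852314 0.14636473] [ 0.11308092 -0.84530299  0.08202788] 0.0 [ 4.91420324e-01  2.14306311e-01 -2.70270468e-01  1.08485999e+00
 -5.00099800e-04  3.07728295e+00]
1.12 [386. 207.] [328. 383.]
1.16 [374. 199.] [311. 376.]
1.2 [362. 189.] [293. 368.]
1.24 [351. 179.] [276. 360.]
```

View pics/w5.png

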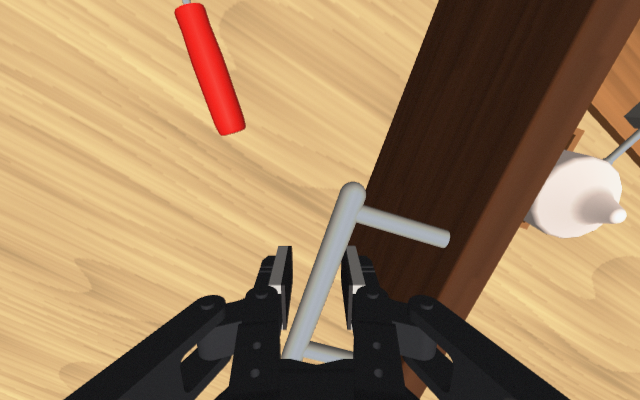

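Bar at (352,190)–(292,358), so the door is at about 1.22 rad; the bottle (580,195) is upright and the fingers are free of the bar. Open a little and rise.

In the tool's units: -0.15 m / 0.75 = -0.2, -0.13 m / 0.75 = -0.1733.

pendant(
  deltas=[
    [0, 0, 0, 0, 0, 0],
    [0, 0, 0, 0, 0, 0],
    [0, 0, -0.0133, 0, 0, 0],
    [0, 0, -0.04, 0, 0, 0],
    [0, 0, -0.08, 0, 0, 0],
    [0, 0, -0.1333, 0, 0, 0],
    [0, 0, -0.1733, 0, 0, 0],
    [0, 0, -0.2, 0, 0, 0],
    [0, 0, -0.2, 0, 0, 0],
    [0, 0, -0.2, 0, 0, 0],
    [0, 0, -0.2, 0, 0, 0],
  ],
  jaw=0.42,
)

```text
t: 24.1
tool_pos: [0.4267, 0.2285, 0.2957]
tool_rot: [0.0, 0.962, 0.274, 0.0]
wrist_force: [-0.1, -0.3, 0.4]
gripper_width: 0.418
finger_force: 0.0
```

```bash
python3 - <<'E'
from h import *; from cell import eyes
W=eyes.capture('wrist');S=eyes.capture('scene')
a=cv2.resize(W['img'][:,:,::-1],(480,300));b=cv2.resize(S['img'][120:270,280:420,::-1],(280,300),interpolation=cv2.INTER_CUBIC)
cv2.imwrite('pics/end.png',np.hstack([a,b]))
for th in (1.12,1.18,1.24): print(th,(.75*w2px(W,[*doorpt(-.061,-.148,th),.168])).round(),(.75*w2px(W,[*doorpt(-.061,-.248,th),.168])).round(),(.75*w2px(W,[*doorpt(.045,-.125,th),.172])).round())
E
```

```text
1.12 [262. 110.] [242. 185.] [356. 112.]
1.18 [256. 105.] [232. 180.] [349. 113.]
1.24 [250. 100.] [222. 174.] [343. 113.]
```

View pics/end.png

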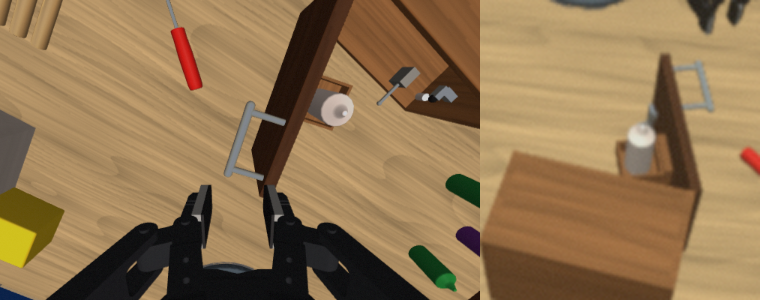

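The door is open at about 1.22 rad (bar (251,105)–(230,174)), the bottle tip is at (343,113) as predicted, upright, and the gripper is clear.

```bash
python3 -c "
from cell import robot; print(robot.close_job())"
```

```text
the job is handed in; nothing more can be done
None
```

The job is handed in: the bottle stands upright in the rack; the door snapped shut at about 0.02 rad and held untouched for about a second. It was then pulled through the catch and left open at about 1.22 rad (70°) with the robot clear, though I have not seen the judge's result.

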